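# Zero the actuator's indicator knob and close its terminal cover

### The job

On the open actuator housing, first turn the black indicator knob anticlockwise all the way back to its zero stop. Then take the orange cover from the blue tray, tilt its tongue under the blue lip of that housing's open compartment and level it down so that it lies fully home and flat on the ledge inside the rim, and let go. Leave the finished housing and the loose items around about where they are, upright things upright.

Things in the scene. Friction and masses are not known exactly. Their poses are not given: they have to be found in the camera images.
- housing: Open white actuator housing, fixed, 181 (x) x 91 (y) x 60 mm high; origin at its underside, x from -83 to +98 mm. It is the one whose compartment is open: clear inside x -75 to +21, y -37.5 to +37.5 mm, walls 8 mm thick, rim 56 mm high; a ledge inside, 48 mm high and 8 to 18 mm wide, runs round it. A lower deck (40 mm high) at its +x end carries the knob.
- lip_edge (a point): Middle of the lower edge of the open housing's blue lip, at housing x -63, y 0, 55 mm high. The lip runs over the full width at the compartment's -x end, from x -83 to -63 mm, 5 mm thick; the slot under it, down to the ledge, is 7 mm high and 12 mm deep.
- recess (a point): Where the cover's underside centre (below its rib) lies when home: at ledge height 48 mm, housing x -21, y 0 mm. Axes as the housing's: z up, -x towards the lip. The seated cover has about 2 mm of play either way in x and 2.5 mm in y.
- zero_knob (a joint): Angle of the open housing's black indicator knob, rad. 0 = at the zero stop, bar along housing x with its white line towards the compartment (-x); grows clockwise seen from above (to 2.6); starts between 0.8 and 2.2. Light friction, no spring, stays where left.
- zero_knob_grip (a point): On the knob's vertical axis (housing x +62, y 0), 77 mm above the bench. The knob's bar is 42 long, 14 wide, from 52 to 84 mm above the bench; the point turns with the knob, its x axis along the bar (white line at its -x end). Round base under it 68 mm across.
- cover_mid (a point): The loose orange cover, 60 to 130 g: point half-way up on its centre line, 17 mm above its underside. Axes: z up, x along the rib, tongue at -x. Plate 80 (x -40 to +40) x 70 (y) x 8 mm thick; tongue 50 wide, 4 mm thick, level with the underside, x from -51 to -40 mm. Black grip rib on top: 36 long (x) x 12 wide (y), from 8 to 34 mm above the underside.
- cover_tongue (a point): Middle of the end of the cover's tongue, 51 mm to -x of the cover's centre and 2 mm above its underside.
- tray: Blue tray fixed to the bench in which the cover lies flat at the start, 170 x 140 mm, rim 14 mm high, floor 4 mm thick; origin at its underside centre.
- finished: A finished housing, fixed, the same as the open one but with cover and knob (at zero) already in place, both immovable; 85 mm high at most; origin and axes as for the open housing. Not to be worked on.
- threadlocker: small red bottle, 28 mm across, 85 mm tall, upright beside the open housing. Bystander, loose; origin at its underside
- bearing: steel bearing ring, 36 mm across, 11 mm high, beside the open housing. Bystander, loose; origin at its underside
- rotor: copper rotor, 38 mm across, 55 mm tall, upright beside the finished housing. Bystander, loose; origin at its underside
- grease_jar: green jar, 48 mm across, 50 mm tall, beside the tray. Bystander, loose; origin at its underside
- spray_can: metal can, 52 mm across, 180 mm tall, at the back. Bystander, loose; origin at its underside
- screwdriver: yellow-handled screwdriver, 200 mm long, lying at the back; origin mid-length. Bystander, loose
- screw_cup: steel bowl, 60 mm across, 35 mm high, on the robot's side. Bystander, loose; origin at its underside
Mind the look-alikes: they are no part of the job. Of the things that look like the part that bears cover_mid, the largest one is meant.

How it is judged:
On the way, in this order (a step that is already met when the one before it is completed fails the run):
1. the indicator knob is back at its zero stop (value of joint zero_knob below 0.08 rad), for 0.2 s.
2. the cover is home under the lip, flat on the ledge (x of cover_mid in the frame of recess between -0.004 and 0.004 m and y of cover_mid in the frame of recess between -0.004 and 0.004 m and z of cover_mid in the frame of recess between 0.015 and 0.019 m and angle between the z axis of cover_mid and the z axis of recess, either way round below 0.035 rad and angle between the x axis of cover_mid and the x axis of recess, either way round below 0.08 rad and x of cover_tongue in the frame of recess below -0.04 m), for 0.2 s.
At the end, for the whole second after the job is handed in: Knob of the open housing within 0.08 rad of zero; cover released and at rest in that housing's compartment, tongue under the lip, its centre within 4 mm in x and y of its home point and its height within 2 mm, flat within 0.035 rad and square within 0.08 rad (all of step 2 and value of joint zero_knob below 0.08 rad and linear speed of cover below 0.02 m/s); the robot touches nothing.
It fails at once if a loose bystander is moved more than 25 mm (distance of any of threadlocker, bearing, rotor, grease_jar, spray_can, screwdriver, screw_cup from where it was at the start of the episode above 0.025 m).
It fails at once if an upright bystander is tipped by more than 0.5 rad (angle between any of threadlocker, bearing, rotor, grease_jar, spray_can, screw_cup's own z axis and vertical above 0.5 rad).
It also fails if it takes over 72 s, if anything falls off the work surface, if the arm or the gripper's body presses on something with over 40 N, if the wrist force passes 120 N, or if a joint passes its speed limit or range.

### The arm

A 6-joint arm with a two-finger parallel gripper is mounted at the origin on the work surface. World frame = base frame: x ahead of the robot, y to its left, z up, the work surface at z = 0. Lengths are in m, angles in rad, forces in N, time in s.
With the tool pointing down it reaches from about 0.375 to 0.9 m from the base axis. Payload 3.1 kg.
Tool frame: the origin (TCP) lies at the very end of the fingers, on their centre line; the grasp point (between the pads) lies 19 mm behind it; x points along the fingers, z is the direction in which the jaws open and shut, and the axes are right-handed (so a half turn about x gives the same grasp; the last joint's range is limited). The gripper opens to 85 mm and grips with 20 to 120 N. Pads are 22 mm wide; open, the fingers measure 114 mm over their backs; the gripper's body (76 mm by 85 mm) begins 54 mm behind the grasp point. The pads swing forward as they close: fully open they stand 13 mm farther back than shut.
Start: joints at [-1.411, 0.527, 1.433, -0, 1.181, -0.178], TCP at [0.208, -0.589, 0.231] pointing down, gripper open.
Joint ranges: [-3.08, 3.08], [-0.75, 2.2], [0.22, 2.44], [-1.43, 4.57], [0, 2.65], [-2.85, 2.85]. Speed limits (rad/s): [2.79, 2.79, 3.14, 3.14, 3.14, 3.14].

### API

Orientations are given as a unit quaternion [x, y, z, w].
In Python, from station import manip, viewer, job gives the robot as it stands.
- The arm moves only by the tool move_arm, never from a script. Its argument "deltas" is one flat list of numbers, 7 for each row, row after row: the finger opening in mm, from 0 to 85.4, then the shift along the tool's x, y, z in mm, then the turn, a rotation vector about the tool's x, y, z in degrees. In form: [jaw, tx, ty, tz, rx, ry, rz, jaw, tx, ty, tz, rx, ry, rz, ...]. A call has 1 to 10 rows; each row shifts and turns the commanded pose from where the row before left it, along the tool's axes as they then stand; what a row does not reach is not made up. A row lasts 1/10 s, in which the tool goes at most 50 mm and 8.59 degrees, less where a joint would pass 70% of its speed; a pose out of reach is approached as far as the arm can. A call is refused whole if a number of a shift passes 50 or a number of a turn 8.59, either way. A call with a gripper value outside its range is refused whole. The fingers move at their own pace and stop on an object; "force" is the grip in N (left out, the last holds). Time passes only in rows, so rows that do not move let the fingers close. It gives the time, the measured TCP pose, the force and the opening at its end, in the units of the state.
- manip.sense(): the state, without advancing time (a new reading comes with each control period).
- viewer.snapshot(name): name is "side" or "top" or "wrist"; returns a dict with "image" (420x560x3 uint8, red, green, blue), "depth" (420x560 float32, m along the optical axis (not along the pixel's ray), 0 where there is no reading), "fovy" (degrees; the focal length in pixels is half the picture's height over the tangent of half this angle, whatever the lens; pixels are square), "cx", "cy" (the principal point, pixels), "R" (3x3) and "t" (3): a world point X has camera coordinates R X + t. Camera axes: x right, y down, z forward; pixel columns grow to the right and rows downward; lengths in m; the calibration is good to about 2 mm. A picture is of the moment at which its call begins.
- job.sign_off(): hands the job in, once; it reports no verdict.
The state is a dict: "t": time; "q": joint angles; "qd": joint speeds; "tau": joint torques, N m; "tcp_pos": TCP position; "tool_rot": TCP orientation; "force": force on the tool from outside, world axes, zero at the start; "ft_torque": the same for the moment, N m; "finger_gap": opening from 0.0 (shut) to 1.0 (fully open).
Only numpy, scipy, OpenCV 4.12 (cv2) and the standard library are available. Lean on these libraries where they do the work, as an engineer would, in place of code of your own. Each camera call takes 0.05 s, during which the arm holds its last target.

## Working session

There is one attempt and no reset: what is moved stays moved. The work goes in short steps, Python scripts to look and compute and a tool call to move; the robot and the scene stay as the last step left them, time stands still between calls to the robot, and variables do not carry over. Pictures are saved under pics/ and viewed, and the job is handed in when it is done.

Besides the shell and the picture viewer there is one more tool, called after "Request:" by a JSON object that holds its "op" and its "data", one argument or row to a line. move_arm: Moves the arm, as the interface text tells. Its arguments: {"type":"object","properties":{"deltas":{"type":"array"},"force":{"type":"number"}},"required":["deltas"]}

```bash
ls; mkdir -p pics; python3 - <<'E'
from station import manip, viewer, job
import cv2,pickle
print(manip.sense())
for n in ["side","top","wrist"]:
    s=viewer.snapshot(n); pickle.dump(s,open(f"{n}0.pkl","wb"))
    cv2.imwrite(f"pics/{n}0.png",cv2.cvtColor(s["image"],cv2.COLOR_RGB2BGR))
    print(n,s["fovy"],s["cx"],s["cy"],s["R"],s["t"])
E
```

```text
pics
{'t': 0.0, 'q': array([-1.41047639e+00,  5.28489539e-01,  1.43386846e+00, -3.41690338e-05,
        1.18141076e+00, -1.78489274e-01]), 'qd': array([-0.00146014,  0.00045471,  0.00184226, -0.00077546,  0.00109514,
       -0.00175293]), 'tau': array([ 2.35970577e-05, -4.42355382e+01, -1.78029281e+01, -9.57475004e-05,
        8.43898393e-03,  6.19093555e-06]), 'tcp_pos': array([ 0.20763863, -0.58875478,  0.23033003]), 'tool_rot': array([ 0.40908203,  0.57768976, -0.40799979,  0.5765957 ]), 'force': array([0.10130417, 0.06886511, 0.10154486]), 'ft_torque': array([-0.01440615, -0.00671315,  0.01373371]), 'finger_gap': 0.9972351218408331}
side 55.235039366150914 283.2618614378321 207.31062523384875 [[-0.93846212 -0.3453628  -0.00366016]
 [-0.16543758  0.45879936 -0.87300261]
 [ 0.3031819  -0.81867435 -0.4877018 ]] [0.53521464 0.17899832 0.7693598 ]
top 49.499088613549695 279.32917647901945 205.86208645859082 [[ 0.00631939 -0.99997542  0.00303583]
 [-0.97062731 -0.00686403 -0.24049016]
 [ 0.24050508 -0.00142691 -0.97064683]] [-0.00653003  0.58705647  1.02217975]
wrist 70.41441728100503 276.664142957551 216.0995167599915 [[ 0.33169355 -0.94338589 -0.00156633]
 [-0.90660877 -0.31922095  0.27596834]
 [-0.26084464 -0.09011687 -0.96116545]] [-0.62364918 -0.03609696  0.37833469]
```

View pics/side0.png

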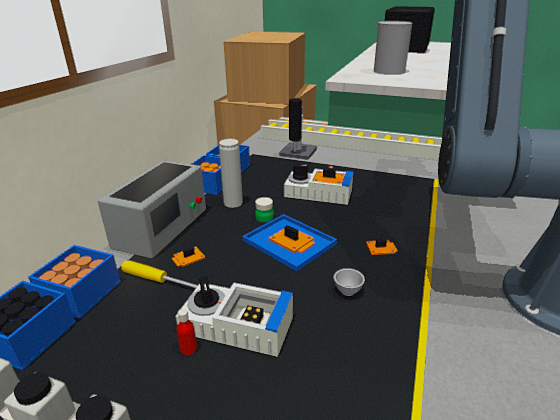

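View pics/top0.png

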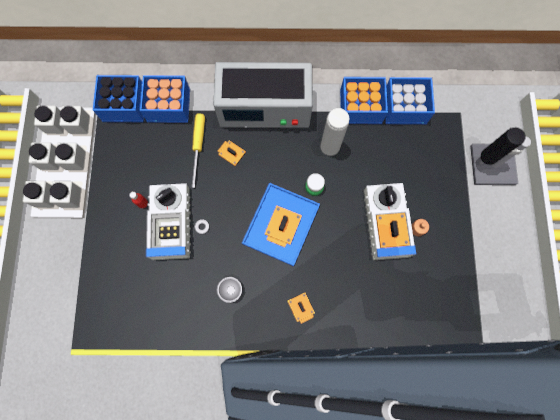

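View pics/wrist0.png

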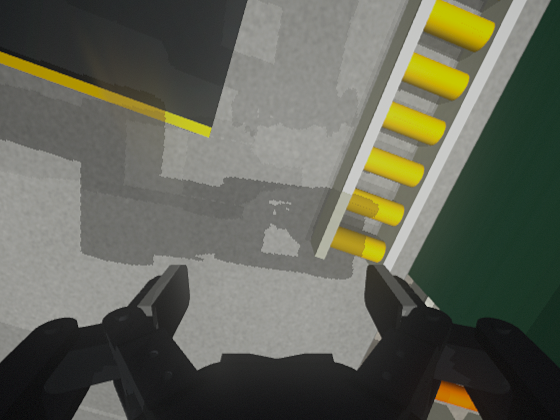

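The open housing is at top image (168,220), lip towards the robot and knob at (168,197). The cover is in the tray at (284,225). Next I'll enlarge both.

```bash
cat > h.py <<'E'
import numpy as np,cv2,pickle
def ray(s,u,v,z):
    f=s["image"].shape[0]/2/np.tan(np.radians(s["fovy"])/2)
    d=np.array([(u-s["cx"])/f,(v-s["cy"])/f,1.]); R=s["R"];t=s["t"]
    C=-R.T@t; D=R.T@d
    return C+D*(z-C[2])/D[2]
def proj(s,X):
    f=s["image"].shape[0]/2/np.tan(np.radians(s["fovy"])/2)
    c=s["R"]@np.asarray(X)+s["t"]
    return np.array([s["cx"]+f*c[0]/c[2],s["cy"]+f*c[1]/c[2]])
def crop(s,x0,y0,w,h,k,name):
    im=cv2.cvtColor(s["image"],cv2.COLOR_RGB2BGR)[y0:y0+h,x0:x0+w]
    cv2.imwrite(name,cv2.resize(im,None,fx=k,fy=k,interpolation=cv2.INTER_CUBIC))
E
python3 - <<'E'
from h import *
s=pickle.load(open("top0.pkl","rb"))
crop(s,120,170,100,100,6,"pics/ct1.png")
crop(s,234,175,100,100,6,"pics/ct2.png")
s=pickle.load(open("side0.pkl","rb"))
crop(s,165,265,140,100,5,"pics/cs1.png")
E
```

```text
(no output)
```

View pics/ct1.png

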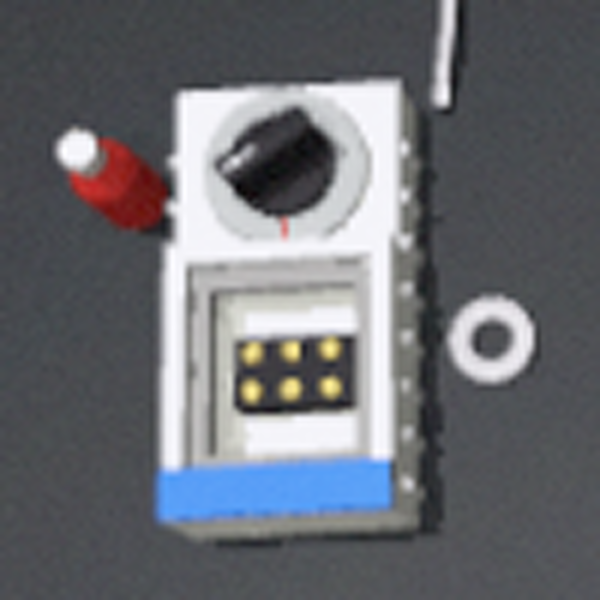

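View pics/ct2.png

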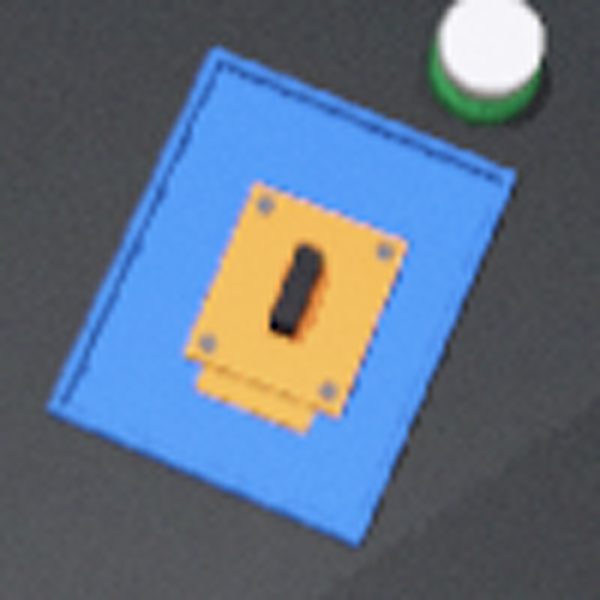

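View pics/cs1.png

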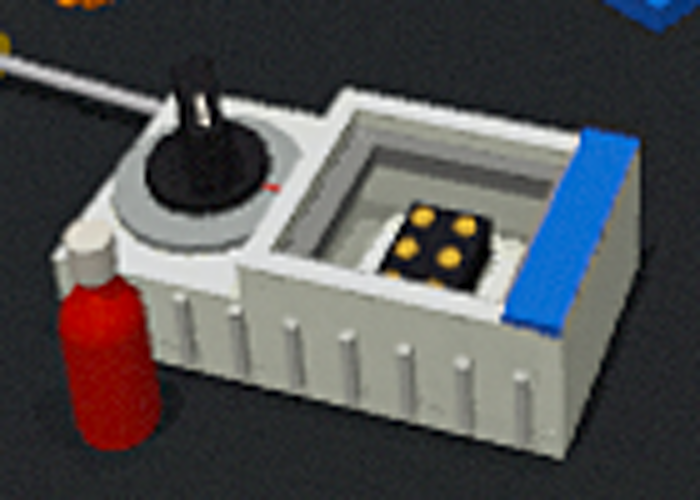

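```bash
cat >> h.py <<'E'
from scipy.optimize import least_squares
def fit(obs,p0):
    # obs: list of (snap,u,v,(x,y,z) local) ; pose x,y,yaw, base z=0
    def W(p,l):
        c,s=np.cos(p[2]),np.sin(p[2]); return [p[0]+c*l[0]-s*l[1],p[1]+s*l[0]+c*l[1],l[2]]
    def r(p): return np.concatenate([proj(s,W(p,l))-[u,v] for s,u,v,l in obs])
    o=least_squares(r,p0); return o.x,np.round(o.fun.reshape(-1,2),1)
E
python3 - <<'E'
from h import *
s=pickle.load(open("top0.pkl","rb")); q=pickle.load(open("side0.pkl","rb"))
T=lambda x0,y0,k:(lambda s,x,y,l:(s,x0+(x+.5)/k-.5,y0+(y+.5)/k-.5,l))
a=T(120,170,6); c=T(165,265,5); b=T(234,175,6)
m=1e-3
L=lambda *v:np.array(v)*m
top=[a(s,157,522,L(-83,45.5,60)),a(s,157,471,L(-63,45.5,60)),a(s,391,508,L(-83,-45.5,60)),a(s,391,461,L(-63,-45.5,60)),a(s,178,92,L(98,45.5,40)),a(s,403,80,L(98,-45.5,40)),a(s,286,160,L(62,0,52))]
side=[c(q,557,334,L(-83,45.5,60)),c(q,503,320,L(-63,45.5,60)),c(q,638,142,L(-83,-45.5,60)),c(q,584,130,L(-63,-45.5,60)),c(q,562,458,L(-83,45.5,0)),c(q,348,88,L(29,-45.5,56)),c(q,240,262,L(29,45.5,56))]
for n,o in (("top",top),("side",side),("both",top+side)):
    print(n,*fit(o,[0.5,0.25,0]))
cov=[b(s,256,184,L(40,35,12)),b(s,406,240,L(40,-35,12)),b(s,340,416,L(-40,-35,12)),b(s,186,356,L(-40,35,12)),b(s,196,392,L(-51,25,8)),b(s,304,434,L(-51,-25,8)),b(s,312,245,L(18,0,38)),b(s,284,335,L(-18,0,38))]
print(fit(cov,[.5,0,-.3]))
# line mark end of knob: crop (233,163) z~84
f=T(120,170,6)
for p in [(228,165),(318,122)]:
    _,u,v,_=f(s,*p,0); print(ray(s,u,v,.084))
E
```

```text
top [0.55079338 0.27051575 0.05387278] [[ 0.2 -0.4]
 [ 0.4 -0.3]
 [-0.2  0.1]
 [-0.2 -0.5]
 [ 0.6  0.1]
 [-0.4  0.5]
 [-0.5  0.6]]
side [0.55164609 0.27026747 0.05064133] [[ 0.6 -0.8]
 [-0.6 -0.9]
 [ 0.6 -0. ]
 [ 0.5  0.1]
 [ 0.1  0.9]
 [-0.3  0.4]
 [-0.9  0.1]]
both [0.55134822 0.27048076 0.05231045] [[ 0.2 -0.7]
 [ 0.4 -0.6]
 [-0.2 -0.1]
 [-0.2 -0.7]
 [ 0.7 -0.1]
 [-0.3  0.3]
 [-0.4  0.4]
 [ 0.8 -0.7]
 [-0.4 -0.8]
 [ 0.7  0. ]
 [ 0.6  0.2]
 [ 0.3  1. ]
 [-0.2  0.5]
 [-0.8  0.3]]
(array([ 0.55371111, -0.01220538, -0.36614287]), array([[-0.4, -0.1],
       [ 0.4,  0.4],
       [ 0. ,  0.3],
       [-0.4,  0.2],
       [ 0. , -0. ],
       [ 0.7,  0.2],
       [ 0.2,  0.3],
       [-0.5, -1.3]]))
[0.60352499 0.28762529 0.084     ]
[0.62152003 0.25302394 0.084     ]
```

```bash
cat >> h.py <<'E'
from scipy.spatial.transform import Rotation as Ro
def tool(yawz,pitch=0):
    # tool pointing down, jaw (tool z) along world yaw yawz (rad). pitch: tilt about tool z afterwards
    x=np.array([0,0,-1.]); z=np.array([np.cos(yawz),np.sin(yawz),0]); y=np.cross(z,x)
    return Ro.from_matrix(np.c_[x,y,z])*Ro.from_rotvec([0,0,pitch])
def delta(st,pos,R):
    R0=Ro.from_quat(st["tool_rot"])
    return np.round(R0.inv().apply(np.array(pos)-st["tcp_pos"])*1e3,1), np.round((R0.inv()*R).as_rotvec(degrees=True),2)
E
python3 - <<'E'
from h import *
from station import manip
st=manip.sense(); R=Ro.from_quat(st["tool_rot"]); M=R.as_matrix(); print(M.round(3)); print("yawz",np.degrees(np.arctan2(M[1,2],M[0,2])), "q1",np.degrees(st["q"][0]),"q6",np.degrees(st["q"][5]))
s=pickle.load(open("top0.pkl","rb"));T=lambda x,y:(120+(x+.5)/6-.5,170+(y+.5)/6-.5)
print("bottle",ray(s,*T(78,150),.085),ray(s,*T(490,340),.011))
print("can",ray(s,337,118,.18),"jar",ray(s,316,181,.05))
for y in (np.radians(27.5),np.radians(207.5)): print(delta(st,[.6133,.2737,.2],tool(y)))
E
```

```text
[[-0.     0.943  0.332]
 [ 0.002  0.332 -0.943]
 [-1.     0.    -0.002]]
yawz -70.58542093120477 q1 -80.8148109444755 q6 -10.22900712077699
bottle [0.60899868 0.34731492 0.085     ] [0.54802663 0.19288805 0.011     ]
can [ 0.7662139 -0.1317874  0.18     ] jar [ 0.65672973 -0.09333515  0.05      ]
(array([  31.9,  669.3, -678.7]), array([-9.809e+01, -6.000e-02, -9.000e-02]))
(array([  31.9,  669.3, -678.7]), array([ 8.191e+01, -9.000e-02,  5.000e-02]))
```

Request:
{"op": "move_arm", "data": {
  "deltas": [50,0,33.5,-34,0,0,0,50,0,33.5,-34,0,0,0,50,0,33.5,-34,0,0,0,50,0,33.5,-34,0,0,0,50,0,33.5,-34,0,0,0,50,0,33.5,-34,0,0,0,50,0,33.5,-34,0,0,0,50,0,33.5,-34,0,0,0,50,0,33.5,-34,0,0,0,50,0,33.5,-34,0,0,0],
  "force": 40
}}

```text
t: 1.15
tcp_pos: [0.4111, -0.1556, 0.2313]
tool_rot: [0.409, 0.577, -0.409, 0.577]
force: [2.1, -1.1, 0.4]
finger_gap: 0.587
```

Request:
{"op": "move_arm", "data": {
  "deltas": [50,0,33.5,-34,0,0,0,50,0,33.5,-34,0,0,0,50,0,33.5,-34,0,0,0,50,0,33.5,-34,0,0,0,50,0,33.5,-34,0,0,0,50,0,33.5,-34,0,0,0,50,0,33.5,-34,0,0,0,50,0,33.5,-34,0,0,0,50,0,33.5,-34,0,0,0,50,0,0,0,0,0,0]
}}

```text
t: 2.15
tcp_pos: [0.5953, 0.2367, 0.2308]
tool_rot: [0.408, 0.578, -0.406, 0.579]
force: [-0.4, 0.3, 0.6]
finger_gap: 0.586
```

Request:
{"op": "move_arm", "data": {
  "deltas": [45,0,0,0,-8.5,0,0,45,0,0,0,-8.5,0,0,45,0,0,0,-8.5,0,0,45,0,0,0,-8.5,0,0,45,0,0,0,-8.5,0,0,45,0,0,0,-8.5,0,0,45,0,0,0,-8.5,0,0,45,0,0,0,-8.5,0,0,45,0,0,0,-8.5,0,0,45,0,0,0,-8.5,0,0]
}}

```text
t: 3.15
tcp_pos: [0.5927, 0.2304, 0.2309]
tool_rot: [-0.091, 0.702, 0.09, 0.701]
force: [0.6, -0.4, -0.6]
finger_gap: 0.521
```

```bash
python3 - <<'E'
from h import *
from station import manip,viewer
s=viewer.snapshot("wrist"); pickle.dump(s,open("w1.pkl","wb"))
crop(s,0,0,560,420,1.4,"pics/w1.png")
st=manip.sense(); print(st["t"],st["q"],st["tcp_pos"],st["finger_gap"])
print(delta(st,[.6133,.2737,.16],tool(np.radians(27.5))))
E
```

```text
3.2 [ 1.95511375e-01  5.43563831e-01  1.40284706e+00 -3.78786203e-04
  1.19670294e+00 -6.52455840e-02] [0.59271738 0.2304316  0.23091434] 0.531441795492919
(array([70.9, 36.5, 31.2]), array([-12.55,  -0.09,   0.  ]))
```

View pics/w1.png

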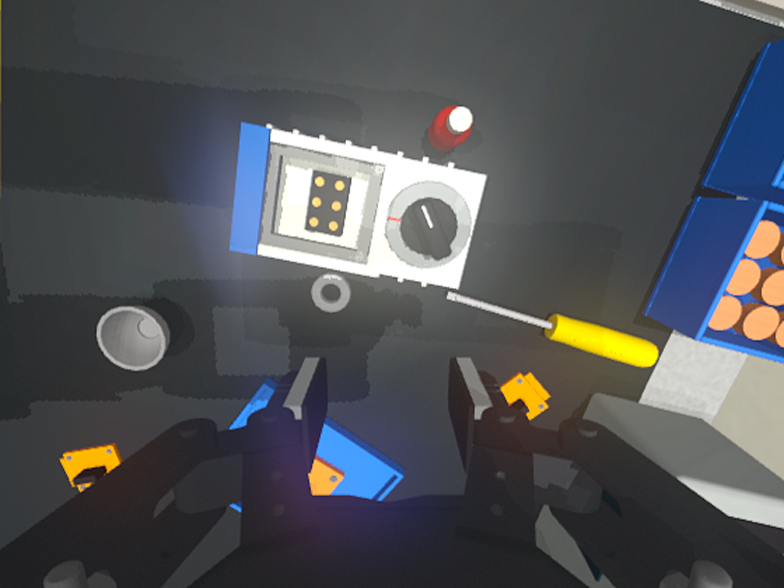

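The wrist view shows the knob bar from about (422,203), the white-line end, to (444,256). The lip corners are at (241,122), (230,250), (272,130) and (258,255). I'll cross-check the poses from these.

```bash
python3 - <<'E'
from h import *
s=pickle.load(open("w1.pkl","rb"))
crop(s,155,75,200,140,4,"pics/w1c.png")
c=lambda x,y:((x+.5)/1.4-.5,(y+.5)/1.4-.5)
L=lambda *v:np.array(v)*1e-3
o=[(s,*c(241,122),L(-83,45.5,60)),(s,*c(230,250),L(-83,-45.5,60)),(s,*c(272,130),L(-63,45.5,60)),(s,*c(258,255),L(-63,-45.5,60)),(s,*c(487,175),L(98,45.5,40)),(s,*c(459,289),L(98,-45.5,40))]
print(fit(o,[.55,.27,.05]))
E
```

```text
(array([0.55136893, 0.27120283, 0.06305318]), array([[ 0.8,  0.4],
       [ 0.3,  0.3],
       [-0.9, -1. ],
       [-0.8,  0.4],
       [ 0.5,  0.3],
       [ 0.1, -0.2]]))
```

View pics/w1c.png

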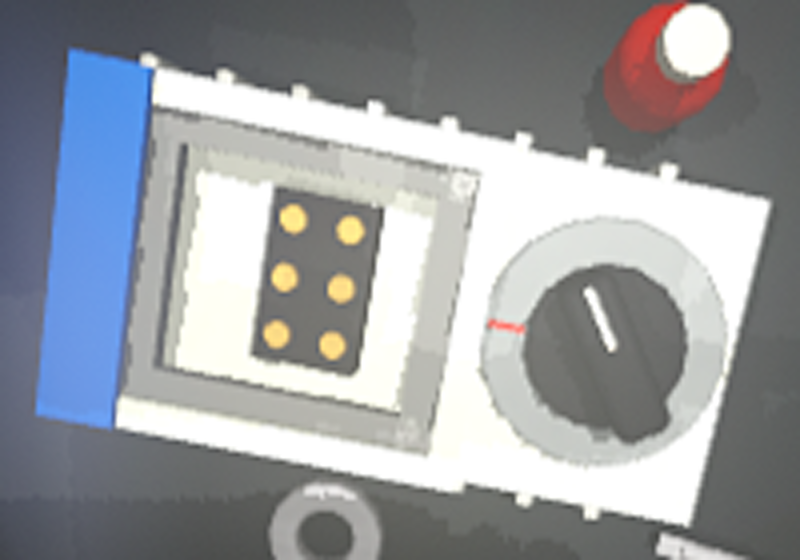

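```bash
python3 - <<'E'
from h import *
from station import manip
s=pickle.load(open("w1.pkl","rb"))
c=lambda x,y:(155+(x+.5)/4-.5,75+(y+.5)/4-.5)
a=ray(s,*c(588,288),.084); b=ray(s,*c(613,350),.084); print(a,b)
ang=np.arctan2(*(b-a)[[1,0]]); print("bar yaw",np.degrees(ang))
p=np.array([.5513,.2707])+.062*np.array([np.cos(.055),np.sin(.055)]); print(p)
print("line passes axis offset", np.cross((b-a)[:2]/np.linalg.norm((b-a)[:2]),p-a[:2]))
st=manip.sense()
print(delta(st,[*p,.16],tool(ang+np.pi/2)))
E
```

```text
[0.60030644 0.28987713 0.084     ] [0.61012199 0.27744112 0.084     ]
bar yaw -51.71651021002584
[0.61320625 0.27410828]
line passes axis offset 0.0003561370319601336
(array([70.9, 36.9, 31.2]), array([-23.34,  -0.09,  -0.  ]))<stdin>:8: DeprecationWarning: Arrays of 2-dimensional vectors are deprecated. Use arrays of 3-dimensional vectors instead. (deprecated in NumPy 2.0)
```

Request:
{"op": "move_arm", "data": {
  "deltas": [45,0,18.5,15.6,0,0,0,45,0,18.4,15.6,0,0,0,45,10,0,0,-8,0,0,45,20,0,0,-8,0,0,45,20,0,0,-7.3,0,0,45,20,0,0,0,0,0,45,0,0,0,0,0,0]
}}

```text
t: 3.9
tcp_pos: [0.6117, 0.2735, 0.1578]
tool_rot: [-0.228, 0.672, 0.228, 0.667]
force: [-0.2, -0.1, -0.8]
finger_gap: 0.527
```

```bash
python3 - <<'E'
from h import *
from station import manip,viewer
s=viewer.snapshot("wrist"); pickle.dump(s,open("w2.pkl","wb"))
crop(s,0,0,560,420,1.4,"pics/w2.png")
st=manip.sense(); print(st["t"],st["tcp_pos"],st["finger_gap"])
print(delta(st,[.6132,.2741,.060],tool(np.radians(-51.7+90))))
for x in (-21,0,21):
  y=np.radians(-51.7); print(proj(s,[.6132+.001*x*np.cos(y),.2741+.001*x*np.sin(y),.084])*1.4)
E
```

```text
3.95 [0.61302504 0.27394201 0.15966236] 0.5284354950801787
(array([99.7, -0.1,  0.7]), array([-0.72, -0.24, -0.09]))
[392.38187836 281.31900711]
[392.779321   318.85966976]
[393.15711078 354.54401229]
```

View pics/w2.png

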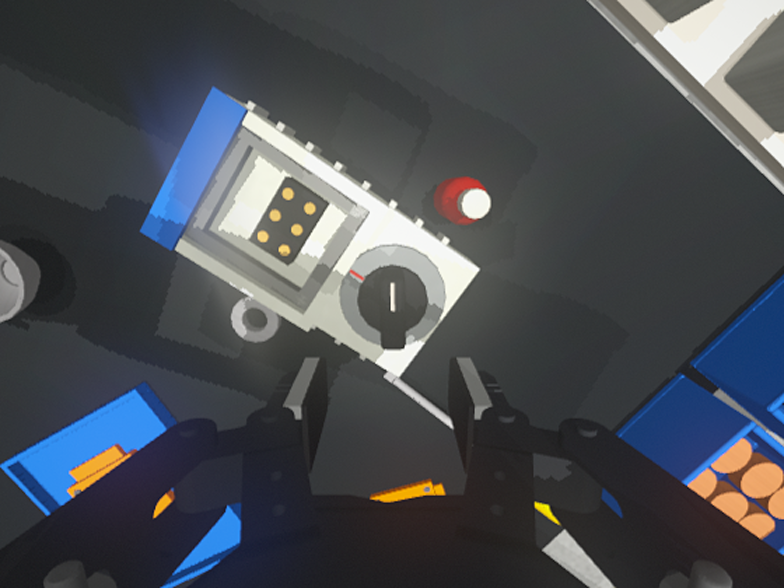

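The bar lies vertical at column 393, midway between the fingers, so the alignment is good. Descending and gripping.

Request:
{"op": "move_arm", "data": {
  "deltas": [45,25,0,0.3,0,0,0,45,25,0,0.3,0,0,0,45,25,0,0,0,0,0,45,15,0,0,0,0,0,45,9,0,0,0,0,0,5,0,0,0,0,0,0,5,0,0,0,0,0,0,5,0,0,0,0,0,0,5,0,0,0,0,0,0,5,0,0,0,0,0,0],
  "force": 30
}}

```text
t: 4.95
tcp_pos: [0.614, 0.2743, 0.0634]
tool_rot: [-0.229, 0.67, 0.228, 0.668]
force: [-3.3, -4.5, 2.6]
finger_gap: 0.158
```

Request:
{"op": "move_arm", "data": {
  "deltas": [5,0,0,0,-6,0,0,5,0,0,0,-6,0,0,5,0,0,0,-6,0,0,5,0,0,0,-6,0,0,5,0,0,0,-6,0,0,5,0,0,0,-6,0,0,5,0,0,0,-6,0,0,5,0,0,0,-6,0,0,5,0,0,0,-4,0,0]
}}

```text
t: 5.85
tcp_pos: [0.6144, 0.2753, 0.0635]
tool_rot: [-0.499, 0.501, 0.5, 0.5]
force: [-2.1, -1.1, 1.5]
finger_gap: 0.152
```

```bash
python3 - <<'E'
from h import *
from station import manip,viewer
st=manip.sense(); print(st); M=Ro.from_quat(st["tool_rot"]).as_matrix(); print(np.degrees(np.arctan2(M[1,2],M[0,2])))
E
```

```text
{'t': 5.85, 'q': array([ 2.55546503e-01,  7.93844993e-01,  1.42040115e+00,  4.04969957e-04,
        9.27751628e-01, -1.31357113e+00]), 'qd': array([ 1.18387686e-03, -3.79325383e-04, -7.91769050e-04,  1.79619881e-03,
       -3.40151549e-03, -6.71077314e-01]), 'tau': array([-1.78577338e-02, -5.04945195e+01, -1.50984371e+01,  4.79278760e-02,
       -8.72783940e-01,  3.10796304e-01]), 'tcp_pos': array([0.61442468, 0.27534873, 0.06346459]), 'tool_rot': array([-0.49934816,  0.50054598,  0.49969054,  0.50041432]), 'force': array([-2.12193046, -1.11779951,  1.51754545]), 'ft_torque': array([-0.20724286,  0.49407855, -0.05208632]), 'finger_gap': 0.1518827861833028}
89.8898979968469
```

Request:
{"op": "move_arm", "data": {
  "deltas": [5,0,0,0,-2,0,0,5,0,0,0,-2,0,0,5,0,0,0,-2,0,0,5,0,0,0,0,0,0]
}}

```text
t: 6.25
tcp_pos: [0.6144, 0.2754, 0.0635]
tool_rot: [-0.523, 0.475, 0.524, 0.476]
force: [-3.5, -1.7, 4.8]
finger_gap: 0.153
```

```bash
python3 - <<'E'
from h import *
from station import manip,viewer
s=viewer.snapshot("top"); crop(s,120,170,100,100,6,"pics/t3.png")
st=manip.sense(); print(st["ft_torque"],st["tau"][5],st["qd"][5]); M=Ro.from_quat(st["tool_rot"]).as_matrix(); print(np.degrees(np.arctan2(M[1,2],M[0,2])))
E
```

```text
[-0.23557426  0.76307272 -0.96074057] -0.9576768055558205 -0.003475107484046368
95.49237943776266
```

The wrist torque jumped to about 0.96 N m, so the knob is at its stop. Releasing and rising.

Request:
{"op": "move_arm", "data": {
  "deltas": [35,0,0,0,0,0,0,35,0,0,0,0,0,0,35,0,0,0,0,0,0,35,-30,0,0,0,0,0,35,-40,0,0,0,0,0,35,-40,0,0,0,0,0,35,-30,0,0,0,0,0,35,0,0,0,0,0,0]
}}

```text
t: 7.1
tcp_pos: [0.6187, 0.2764, 0.2083]
tool_rot: [0.527, -0.471, -0.522, -0.478]
force: [0.5, 0.7, 0.2]
finger_gap: 0.407
```

```bash
python3 - <<'E'
from h import *
from station import manip,viewer
s=viewer.snapshot("wrist"); pickle.dump(s,open("w4.pkl","wb"))
crop(s,0,0,560,420,1.4,"pics/w4.png")
st=manip.sense(); print(st["t"],st["tcp_pos"],st["finger_gap"])
E
```

```text
7.15 [0.61691524 0.27589903 0.20541851] 0.40927837680992285
```

View pics/w4.png

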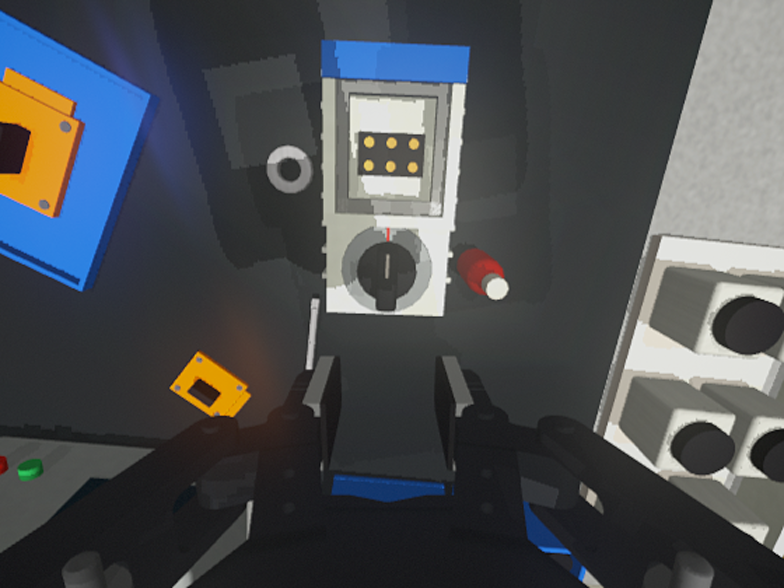

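The knob's white line at (388,255–278) points at the red zero mark at (388,235). I'll refit the housing from this view and plan the move to the cover.

```bash
python3 - <<'E'
from h import *
from station import manip
s=pickle.load(open("w4.pkl","rb"))
crop(s,220,20,130,110,6,"pics/w4c.png"); crop(s,220,130,130,105,6,"pics/w4d.png")
c=lambda x,y:((x+.5)/1.4-.5,(y+.5)/1.4-.5)
a=ray(s,*c(388,255),.084); b=ray(s,*c(388,278),.084); print(a,b,np.arctan2(*(b-a)[[1,0]]))
st=manip.sense()
print(delta(st,[.5537,-.0122,.205],tool(-.366+np.pi/2)))
E
```

```text
[0.59376049 0.27443426 0.084     ] [0.60887915 0.27595289 0.084     ] 0.1001118076483977
(array([  -0.5,   91.7, -280.3]), array([26.72,  0.15,  0.39]))
```

View pics/w4c.png

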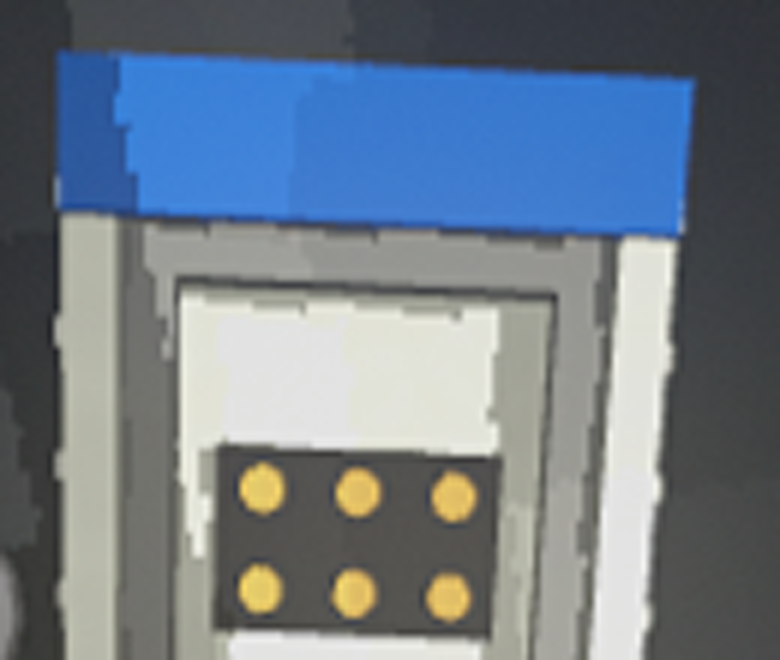

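View pics/w4d.png

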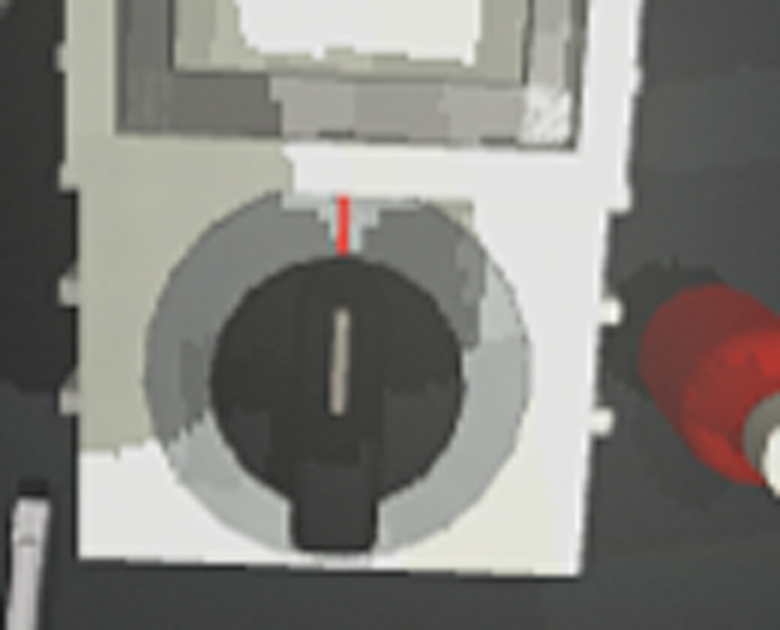

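```bash
python3 - <<'E'
from h import *
s=pickle.load(open("w4.pkl","rb"))
c=lambda x,y,x0=220,y0=20:(x0+(x+.5)/6-.5,y0+(y+.5)/6-.5)
L=lambda *v:np.array(v)*1e-3
o=[(s,*c(57,50),L(-83,-45.5,60)),(s,*c(694,78),L(-83,45.5,60)),(s,*c(60,212),L(-63,-45.5,60)),(s,*c(680,237),L(-63,45.5,60)),(s,*c(78,557,220,130),L(98,-45.5,40)),(s,*c(578,577,220,130),L(98,45.5,40)),(s,*c(117,130,220,130),L(21,-37.5,48)),(s,*c(572,148,220,130),L(21,37.5,48))]
print(fit(o,[.55,.27,.05]))
a=ray(s,*c(342,310,220,130),.084); b=ray(s,*c(336,413,220,130),.084);print(a,b,np.arctan2(*(b-a)[[1,0]]))
a=ray(s,*c(344,198,220,130),.05); b=ray(s,*c(343,254,220,130),.05);print(a,b,np.arctan2(*(b-a)[[1,0]]))
E
```

```text
(array([0.55034099, 0.27127417, 0.05951825]), array([[-0.1,  0.2],
       [ 0. ,  0.4],
       [-0.4, -0.7],
       [ 0.1, -0.2],
       [ 0.2, -0. ],
       [-0.1, -0.2],
       [ 0.4,  0.3],
       [-0.1,  0.4]]))
[0.5931192  0.27399274 0.084     ] [0.6089968  0.27466058 0.084     ] 0.04203719386308345
[0.58044358 0.27310389 0.05      ] [0.58972245 0.27386657 0.05      ] 0.08201047262799425
```

Request:
{"op": "move_arm", "data": {
  "deltas": [50,0,13,-40,0,0,0,50,0,13,-40,0,0,0,50,0,13,-40,0,0,0,50,0,13,-40,0,0,0,50,0,13,-40,0,0,0,50,0,13,-40,0,0,0,50,0,13.7,-40,8.4,0,0,50,0,0,0,8.4,0,0,50,0,0,0,8.4,0,0,50,30,0,0,1.5,0,0]
}}

```text
t: 8.15
tcp_pos: [0.5539, -0.0137, 0.1738]
tool_rot: [-0.401, 0.582, 0.398, 0.585]
force: [1.0, -0.4, -0.4]
finger_gap: 0.585
```

```bash
python3 - <<'E'
from h import *
from station import manip,viewer
s=viewer.snapshot("wrist"); pickle.dump(s,open("w5.pkl","wb"))
crop(s,0,0,560,420,1.4,"pics/w5.png")
st=manip.sense(); print(st["t"],st["tcp_pos"],st["finger_gap"])
print(delta(st,[.5537,-.0122,.016],tool(-.366+np.pi/2)))
E
```

```text
8.2 [ 0.54905858 -0.01256338  0.16742645] 0.5874637008589126
(array([151.4,  -5.2,   2.2]), array([-0.18, -0.06, -0.37]))
```

View pics/w5.png

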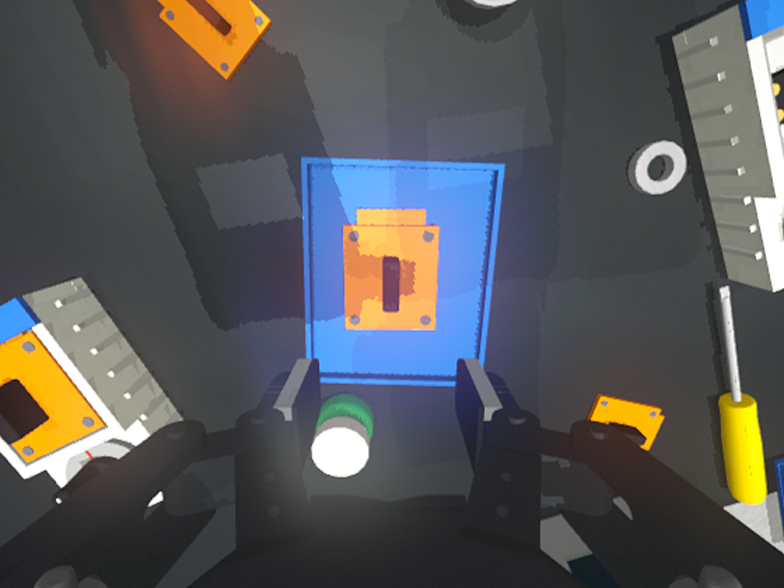

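```bash
python3 - <<'E'
from h import *
s=pickle.load(open("w5.pkl","rb"))
crop(s,230,130,100,115,6,"pics/w5c.png")
E
```

```text
(no output)
```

View pics/w5c.png

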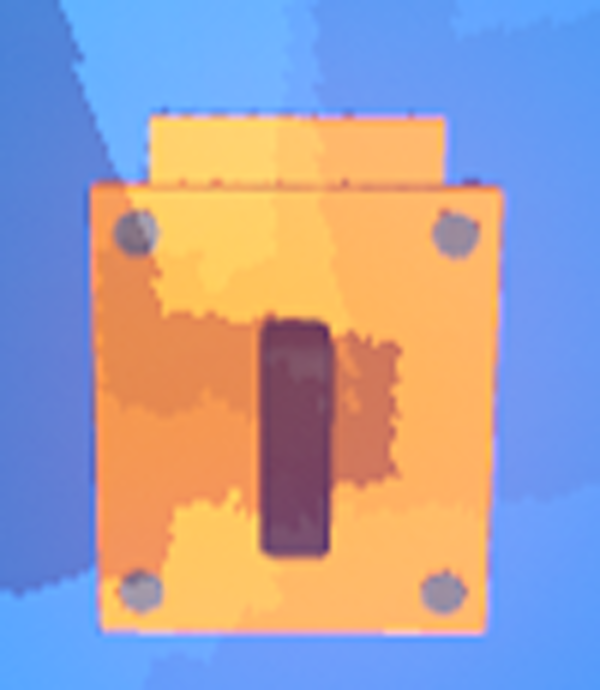

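```bash
python3 - <<'E'
from h import *
from station import manip
s=pickle.load(open("w5.pkl","rb"))
c=lambda x,y:(230+(x+.5)/6-.5,130+(y+.5)/6-.5)
L=lambda *v:np.array(v)*1e-3
o=[(s,*c(90,184),L(-40,-35,12)),(s,*c(503,187),L(-40,35,12)),(s,*c(485,634),L(40,35,12)),(s,*c(101,632),L(40,-35,12)),(s,*c(150,116),L(-51,-25,8)),(s,*c(446,117),L(-51,25,8)),(s,*c(297,318),L(-18,0,38))]
p,r=fit(o,[.55,-.01,-.36]); print(p,r)
print(fit(o[:4],p))
st=manip.sense()
print(delta(st,[p[0],p[1],.016],tool(p[2]+np.pi/2)))
E
```

```text
[ 0.55314332 -0.01142497 -0.37766174] [[-0.3 -0.7]
 [ 0.4 -0.7]
 [ 0.3 -0.5]
 [-0.3 -0.6]
 [-0.2 -0.7]
 [-0.  -0.6]
 [ 0.   3.6]]
(array([ 0.55377133, -0.01171337, -0.37715989]), array([[-0.3,  0. ],
       [ 0.3, -0.1],
       [ 0.3,  0.1],
       [-0.3,  0. ]]))
(array([151.4,  -4.4,   2.7]), array([ 0.49, -0.06, -0.37]))
```

Request:
{"op": "move_arm", "data": {
  "deltas": [50,30,-5,2.5,0.5,0,0,50,40,0,0,0,0,0,50,40,0,0,0,0,0,50,25,0,0,0,0,0,50,10,0,0,0,0,0,50,6,0,0,0,0,0,50,0,0,0,0,0,0],
  "force": 60
}}

```text
t: 8.9
tcp_pos: [0.557, -0.0119, 0.0211]
tool_rot: [-0.398, 0.585, 0.398, 0.584]
force: [-0.3, -0.6, 0.5]
finger_gap: 0.589
```

```bash
python3 - <<'E'
from h import *
from station import manip,viewer
s=viewer.snapshot("wrist"); pickle.dump(s,open("w6.pkl","wb"))
crop(s,0,0,560,420,1.4,"pics/w6.png")
st=manip.sense(); print(st["t"],st["tcp_pos"],st["finger_gap"],st["force"])
print(delta(st,[.5538,-.0117,.016],tool(-.377+np.pi/2)))
E
```

```text
8.95 [ 0.55756959 -0.01199771  0.02185846] 0.5891460010470457 [ 0.01101988 -0.08619294 -0.1081342 ]
(array([ 5.9,  3.6, -1.1]), array([0.13, 0.01, 0.05]))
```

View pics/w6.png

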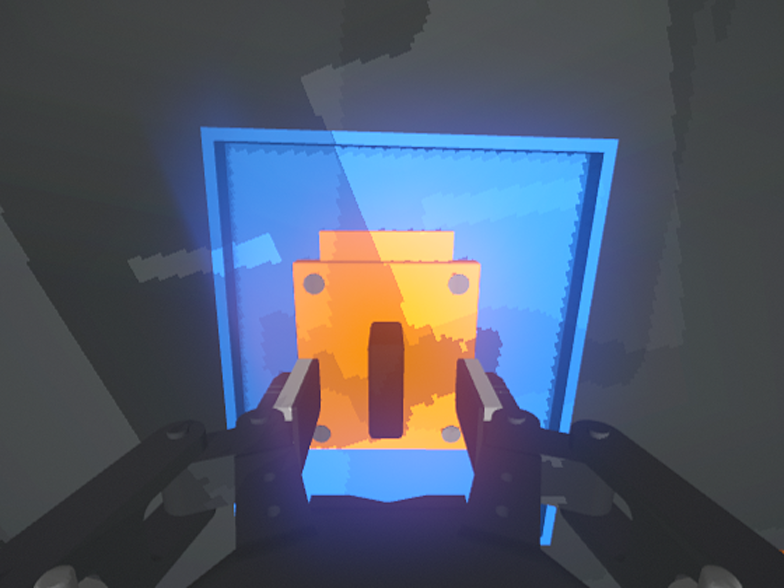

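Request:
{"op": "move_arm", "data": {
  "deltas": [50,5,3.6,-1,0,0,0,50,0,0,0,0,0,0,3,0,0,0,0,0,0,3,0,0,0,0,0,0,3,0,0,0,0,0,0,3,0,0,0,0,0,0,3,0,0,0,0,0,0],
  "force": 60
}}

```text
t: 9.65
tcp_pos: [0.5538, -0.0116, 0.0169]
tool_rot: [-0.398, 0.584, 0.398, 0.585]
force: [-0.0, 0.1, 5.0]
finger_gap: 0.129
```

```bash
python3 - <<'E'
from h import *
from station import manip,viewer
st=manip.sense(); print(st["t"],st["tcp_pos"],st["finger_gap"],st["force"])
print(delta(st,[.5538,-.0117,.016],tool(-.377+np.pi/2)))
E
```

```text
9.65 [ 0.55375455 -0.01161576  0.01693464] 0.12907319283254032 [-0.01746786  0.1274314   5.02950086]
(array([ 0.9, -0.1, -0.1]), array([0.11, 0.01, 0.06]))
```

Request:
{"op": "move_arm", "data": {
  "deltas": [3,-10,0,0,0,0,0,3,-30,0,0,0,0,0,3,-40,0,0,0,0,0,3,-40,0,0,0,0,0,3,-40,0,0,0,0,0,3,0,0,0,0,0,0,3,0,0,0,0,0,0]
}}

```text
t: 10.35
tcp_pos: [0.5534, -0.0115, 0.1773]
tool_rot: [-0.399, 0.584, 0.398, 0.585]
force: [-0.9, 0.0, -0.8]
finger_gap: 0.127
```

```bash
python3 - <<'E'
from h import *
from station import manip,viewer
s=viewer.snapshot("wrist"); pickle.dump(s,open("w7.pkl","wb"))
crop(s,0,0,560,420,1.4,"pics/w7.png")
st=manip.sense(); pickle.dump(st,open("st7.pkl","wb")); print(st["t"],st["tcp_pos"],st["finger_gap"],st["force"])
H=np.array([.5508,.2710]);yaw=.057
# goal: hold level above recess centre
p=H+(-.021)*np.array([np.cos(yaw),np.sin(yaw)])
print(p,delta(st,[*p,.17],tool(yaw+np.pi/2)))
E
```

```text
10.4 [ 0.55239987 -0.01134657  0.17591751] 0.12808440029737767 [-0.6425117  -0.5977599  -1.91838603]
[0.52983411 0.26980365] (array([  6. , 124. , 253.3]), array([-24.75,   0.  ,  -0.08]))
```

View pics/w7.png

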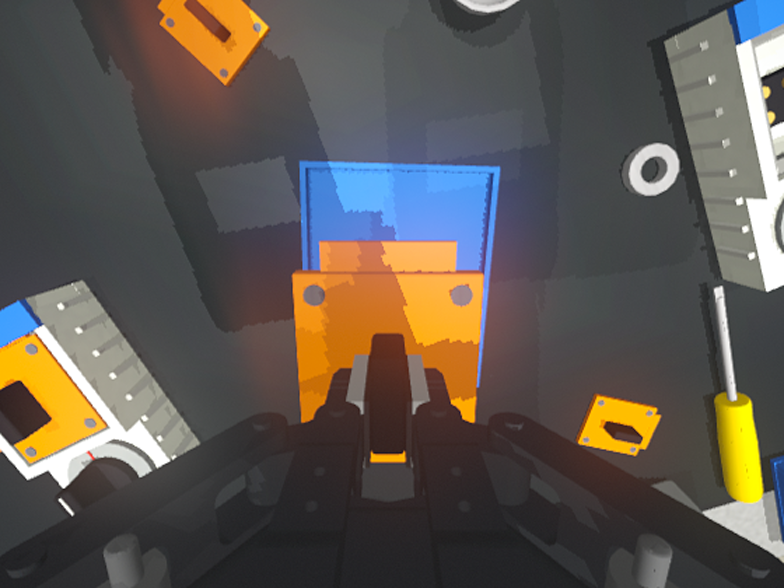

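Request:
{"op": "move_arm", "data": {
  "deltas": [3,0,15.5,31.5,0,0,0,3,0,15.5,31.5,0,0,0,3,0,15.5,31.5,0,0,0,3,0,15.5,31.5,0,0,0,3,0,15.5,31.5,0,0,0,3,0,15.5,32,-6,0,0,3,0,15.5,32,-6,0,0,3,0,10,32,-6,0,0,3,0,0,0,-6.7,0,0,3,0,0,0,0,0,0]
}}

```text
t: 11.4
tcp_pos: [0.5233, 0.2677, 0.1738]
tool_rot: [-0.513, 0.487, 0.515, 0.484]
force: [-0.0, -1.1, -1.1]
finger_gap: 0.13
```

Request:
{"op": "move_arm", "data": {
  "deltas": [3,0,0,0,0,0,-5,3,0,0,0,0,0,-5,3,0,0,0,0,0,-5,3,0,0,0,0,0,0,3,0,0,0,0,0,0]
}}

```text
t: 11.9
tcp_pos: [0.5248, 0.2663, 0.1754]
tool_rot: [0.572, -0.416, -0.446, -0.548]
force: [1.2, 0.0, -1.4]
finger_gap: 0.127
```

```bash
cat >> h.py <<'E'
H=np.array([.5508,.2710]);HY=.057
OFF=0.0129  # tcp above underside
def hcoords(st):
    """cover tip (tongue end bottom centre), far end bottom, centre in housing coords mm, assuming rigid grasp"""
    R=Ro.from_quat(st["tool_rot"]).as_matrix(); out=[]
    for y in (51,0,-40):
        P=st["tcp_pos"]+R@np.array([OFF,y*1e-3,0]); d=P[:2]-H
        c,s=np.cos(HY),np.sin(HY)
        out.append(np.round(1e3*np.array([c*d[0]+s*d[1],-s*d[0]+c*d[1],P[2]]),1))
    cx=-R[:,1]; 
    return out, "tilt",round(float(np.degrees(np.arcsin(cx[2]))),2),"yaw err",round(float(np.degrees(np.arctan2(cx[1],cx[0])-HY)),2),"roll",round(float(np.degrees(R[2,2])),2)
E
python3 - <<'E'
from h import *
from station import manip,viewer
s=viewer.snapshot("wrist"); pickle.dump(s,open("w8.pkl","wb"))
crop(s,0,0,560,420,1.4,"pics/w8.png")
st=manip.sense(); print(st["t"],st["tcp_pos"],st["q"],st["finger_gap"],st["force"]); print(*hcoords(st))
E
```

```text
11.95 [0.52597741 0.26660549 0.17596745] [ 0.31341926  0.48173724  1.75884986 -0.10884667  0.65164339 -1.23313258] 0.12276789859731001 [ 0.53635861 -0.33597227 -0.90952954]
[array([-71. ,  -2.8, 150.4]), array([-21.7,  -3. , 163.5]), array([ 16.9,  -3.1, 173.8])] tilt 14.93 yaw err -0.17 roll 0.01
```

View pics/w8.png

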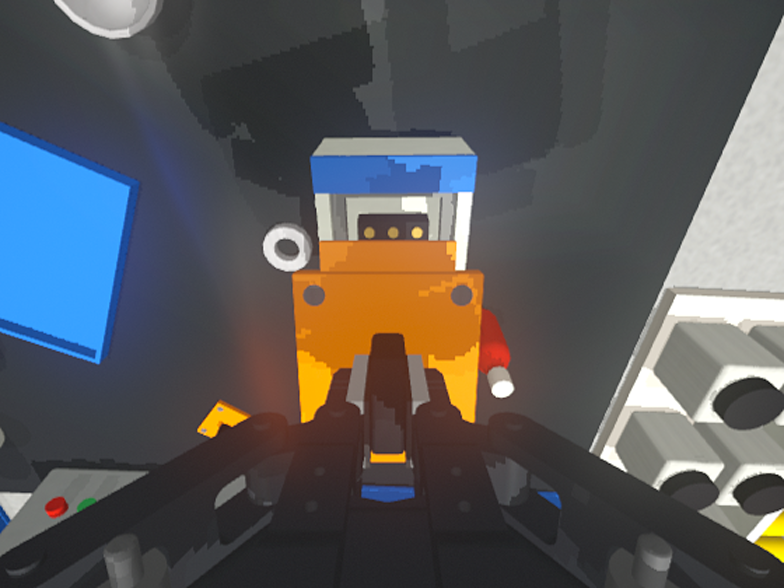

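The cover is tilted tongue-down, with the tongue edge at row 241, columns 319–457, rigid as before. The housing and lip are straight ahead. I'll check the predicted tongue and lip pixels against the picture.

```bash
python3 - <<'E'
from h import *
from station import manip
for f,g in (("w7.pkl","st7.pkl"),("w8.pkl",None)):
  s=pickle.load(open(f,"rb")); st=pickle.load(open(g,"rb")) if g else manip.sense()
  R=Ro.from_quat(st["tool_rot"]).as_matrix()
  for nm,l in (("tongL",(OFF-.004,.051,-.025)),("tongR",(OFF-.004,.051,.025)),("plL",(OFF-.008,.040,-.035)),("plR",(OFF-.008,.040,.035))):
    print(nm,(proj(s,st["tcp_pos"]+R@np.array(l))*1.4).round(1))
crop(s,190,90,170,120,4.6,"pics/w8c.png")
for nm,l in (("lipfarR",(-83,45.5,60)),("lipfarL",(-83,-45.5,60)),("lipR",(-63,45.5,60)),("lipL",(-63,-45.5,60)),):
  c,q=np.cos(HY),np.sin(HY); print(nm,(proj(s,[H[0]+(c*l[0]-q*l[1])*1e-3,H[1]+(q*l[0]+c*l[1])*1e-3,l[2]*1e-3])*1.4).round(1))
E
```

```text
tongL [319.4 237.3]
tongR [456.7 237.2]
plL [291.4 269.3]
plR [484.7 269.1]
tongL [319.3 244.6]
tongR [456.9 244.5]
plL [291.3 276.6]
plR [485.  276.5]
lipfarR [476.8 157.1]
lipfarL [309.4 157.7]
lipR [473.  193.6]
lipL [312.9 194.1]
```

View pics/w8c.png

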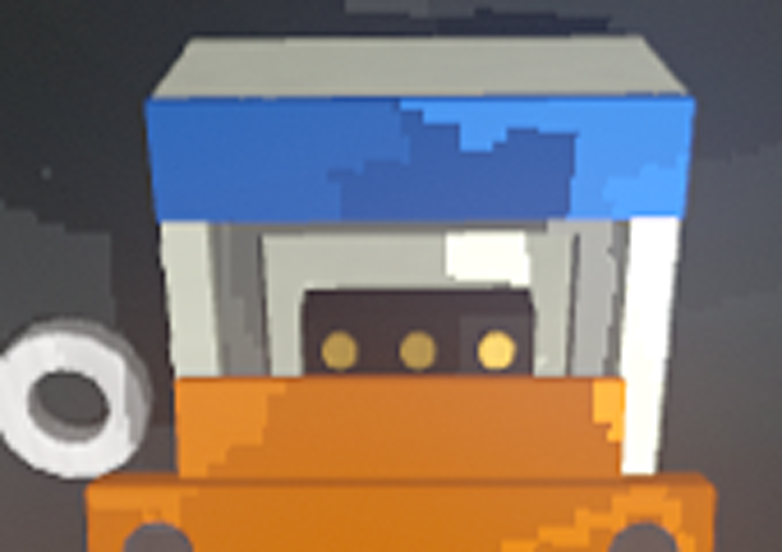

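```bash
sed -i 's/H=np.array(\[.5508,.2710\])/H=np.array([.5508,.2714])/' h.py; cat >> h.py <<'E'
def hshift(st,dx,dy,dz):
    c,s=np.cos(HY),np.sin(HY)
    return np.round(Ro.from_quat(st["tool_rot"]).inv().apply([c*dx-s*dy,s*dx+c*dy,dz]),1)
E
python3 - <<'E'
from h import *
from station import manip
st=manip.sense();(t,_,_),*r=hcoords(st); print(t,r)
print(hshift(st,-59-t[0],-t[1],62-t[2]))
E
```

```text
[-71.   -3.2 150.4] ['tilt', 14.93, 'yaw err', -0.17, 'roll', 0.01]
[88.5 11.2  3.2]
```

Request:
{"op": "move_arm", "data": {
  "deltas": [3,3.1,-11.6,3.2,0,0,0,3,25,6.7,0,0,0,0,3,25,6.7,0,0,0,0,3,20,5.3,0,0,0,0,3,10,2.7,0,0,0,0,3,5.4,1.4,0,0,0,0,3,0,0,0,0,0,0,3,0,0,0,0,0,0,3,0,0,0,0,0,0]
}}

```text
t: 12.85
tcp_pos: [0.538, 0.2712, 0.0891]
tool_rot: [0.573, -0.414, -0.446, -0.549]
force: [-0.0, -0.5, -2.0]
finger_gap: 0.125
```

```bash
python3 - <<'E'
from h import *
from station import manip,viewer
s=viewer.snapshot("wrist"); pickle.dump(s,open("w9.pkl","wb"))
crop(s,140,60,280,210,2.8,"pics/w9.png")
s=viewer.snapshot("side"); crop(s,165,245,140,110,5,"pics/s9.png")
st=manip.sense();(t,_,_),*r=hcoords(st); print(st["t"],t,r,st["force"])
print(hshift(st,-60-t[0],-t[1],49-t[2]))
E
```

```text
12.95 [-59.    0.5  63.2] ['tilt', 15.1, 'yaw err', -0.06, 'roll', 0.03] [-1.15733966 -0.14359407 -1.32839994]
[13.4  4.7 -0.5]
```

View pics/w9.png

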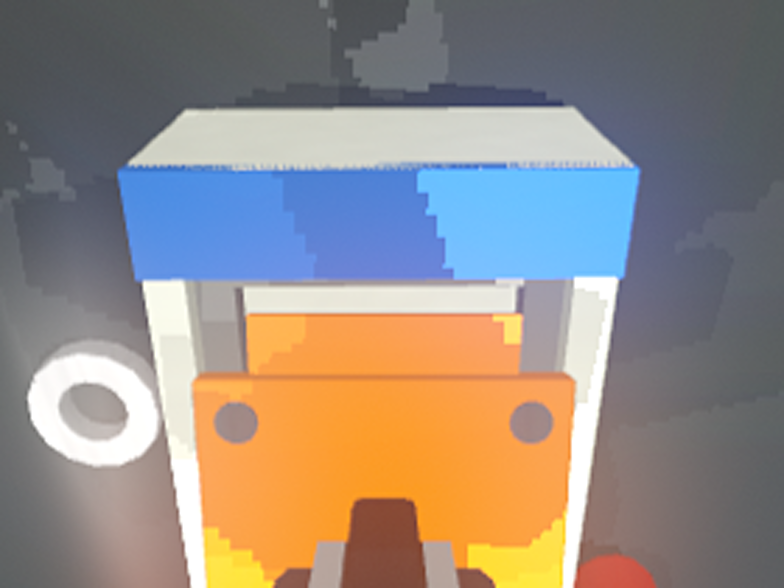

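View pics/s9.png

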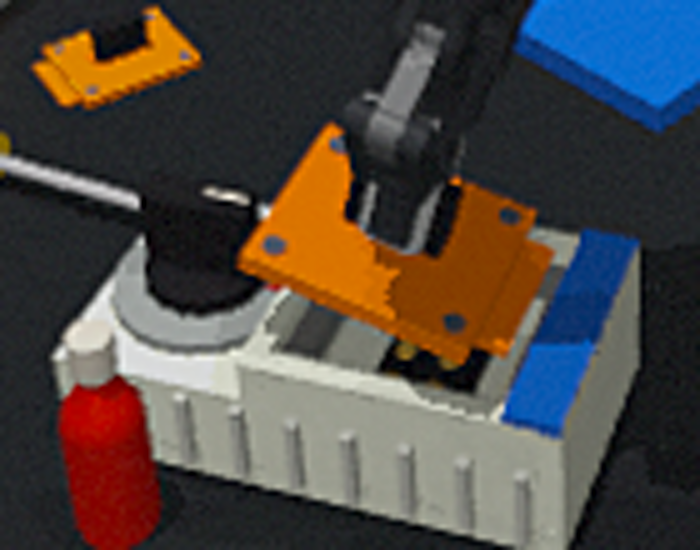

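Request:
{"op": "move_arm", "data": {
  "deltas": [3,4,1.3,-0.3,0,0,0,3,4,1.3,0,0,0,0,3,3,1,0,0,0,0,3,2,0.7,0,0,0,0,3,0,0,0,0,0,0,3,0,0,0,0,0,0,3,0,0,0,0,0,0]
}}

```text
t: 13.65
tcp_pos: [0.5365, 0.2706, 0.0743]
tool_rot: [0.573, -0.414, -0.446, -0.549]
force: [-0.2, -0.4, -1.4]
finger_gap: 0.126
```

```bash
python3 - <<'E'
from h import *
from station import manip,viewer
s=viewer.snapshot("wrist"); pickle.dump(s,open("w10.pkl","wb"))
crop(s,140,60,280,210,2.8,"pics/w10.png")
s=viewer.snapshot("side"); crop(s,165,245,140,110,5,"pics/s10.png")
st=manip.sense();(t,_,_),*r=hcoords(st); print(st["t"],t,r,st["force"])
print(hshift(st,-70-t[0],-t[1],49-t[2]))
E
```

```text
13.75 [-60.3   0.1  48.7] ['tilt', 15.02, 'yaw err', -0.05, 'roll', 0.0] [ 0.94368248 -0.21983336 -1.54466451]
[-2.8  9.3 -0.1]
```

View pics/w10.png

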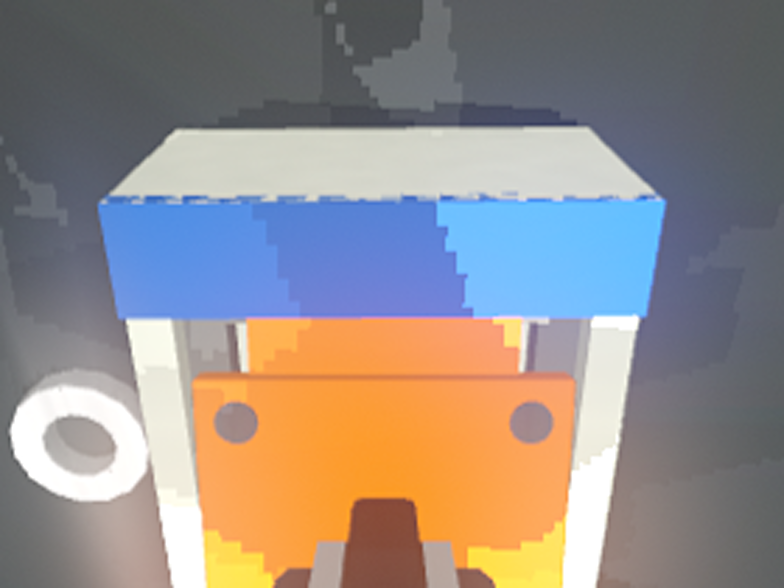

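View pics/s10.png

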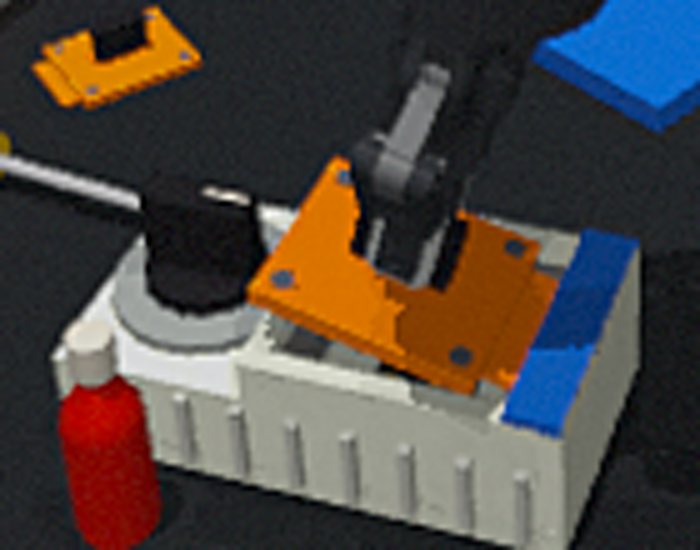

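```bash
cat >> h.py <<'E'
def tiptarget(x,y,z,tilt):
    R=tool(HY+np.pi/2,-np.radians(tilt)); c,s=np.cos(HY),np.sin(HY)
    P=np.array([H[0]+(c*x-s*y)*1e-3,H[1]+(s*x+c*y)*1e-3,z*1e-3])
    return P-R.apply([OFF,.051,0]),R
def chain(st,wps):
    cur=dict(st)
    for w in wps:
        p,R=tiptarget(*w); d,r=delta(cur,p,R); print(w,d,r); cur=dict(tcp_pos=p,tool_rot=R.as_quat())
E
python3 - <<'E'
from h import *
from station import manip
st=manip.sense()
chain(st,[(-65,0,48.6,15),(-69,0,48.5,13),(-71,0,48.5,9),(-71.7,0,48.3,5),(-72,0,48,1),(-72,0,48,0)])
E
```

```text
(-65, 0, 48.6, 15) [-1.1  4.6 -0.1] [-0.05 -0.01  0.02]
(-69, 0, 48.5, 13) [0.8 3.5 0. ] [ 0. -0.  2.]
(-71, 0, 48.5, 9) [ 3.1  1.2 -0. ] [-0.  0.  4.]
(-71.7, 0, 48.3, 5) [ 3.7 -0.1 -0. ] [ 0. -0.  4.]
(-72, 0, 48, 1) [ 3.9 -0.5  0. ] [0. 0. 4.]
(-72, 0, 48, 0) [ 0.9 -0.2  0. ] [-0.  0.  1.]
```

Request:
{"op": "move_arm", "data": {
  "deltas": [3,-0.5,2.3,0,0,0,0,3,-0.5,2.3,0,0,0,0,3,0.4,1.7,0,0,0,1,3,0.4,1.7,0,0,0,1,3,0,0,0,0,0,0,3,0,0,0,0,0,0,3,0,0,0,0,0,0]
}}

```text
t: 14.45
tcp_pos: [0.5286, 0.2701, 0.0724]
tool_rot: [0.565, -0.425, -0.456, -0.541]
force: [-0.7, 0.2, -1.1]
finger_gap: 0.128
```

```bash
python3 - <<'E'
from h import *
from station import manip,viewer
s=viewer.snapshot("wrist"); pickle.dump(s,open("w11.pkl","wb"))
crop(s,140,60,280,210,2.8,"pics/w11.png")
st=manip.sense();(t,_,_),*r=hcoords(st); print(st["t"],t,r,st["force"])
chain(st,[(-71,0,48.5,9),(-71.7,0,48.3,5),(-72,0,48,1),(-72,0,48,0)])
E
```

```text
14.5 [-69.1   0.   48.3] ['tilt', 12.99, 'yaw err', -0.06, 'roll', -0.0] [0.17765015 0.5992181  0.38805724]
(-71, 0, 48.5, 9) [3. 1. 0.] [-0.06 -0.01  3.99]
(-71.7, 0, 48.3, 5) [ 3.7 -0.1 -0. ] [ 0. -0.  4.]
(-72, 0, 48, 1) [ 3.9 -0.5  0. ] [0. 0. 4.]
(-72, 0, 48, 0) [ 0.9 -0.2  0. ] [-0.  0.  1.]
```

View pics/w11.png

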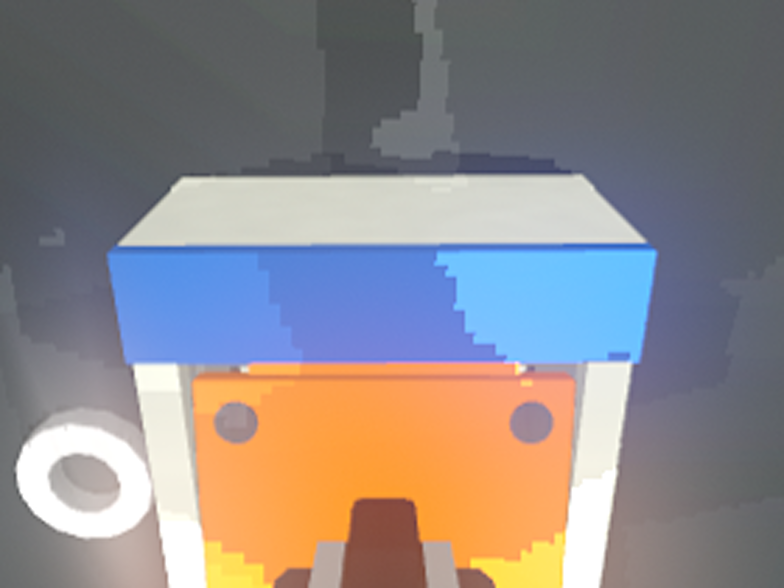

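The tongue end is now hidden under the lip (lip edge at row 362) with no contact force. Now levelling down.

Request:
{"op": "move_arm", "data": {
  "deltas": [3,1.5,0.5,0,0,0,2,3,1.5,0.5,0,0,0,2,3,1.8,0,0,0,0,2,3,1.9,-0.1,0,0,0,2,3,0,0,0,0,0,0,3,0,0,0,0,0,0]
}}

```text
t: 15.1
tcp_pos: [0.5287, 0.27, 0.0655]
tool_rot: [0.535, -0.463, -0.492, -0.508]
force: [0.1, 0.0, -0.6]
finger_gap: 0.125
```

```bash
python3 - <<'E'
from h import *
from station import manip,viewer
s=viewer.snapshot("side"); crop(s,165,245,140,110,5,"pics/s12.png")
st=manip.sense();(t,_,_),*r=hcoords(st); print(st["t"],t,r,st["force"],st["ft_torque"])
chain(st,[(-72,0,48,1),(-72,0,48,0)])
E
```

```text
15.15 [-72.2  -0.   48.2] ['tilt', 4.99, 'yaw err', -0.05, 'roll', -0.01] [-0.34935735 -0.31543662 -1.39694659] [-0.0038702   0.09206541  0.03473629]
(-72, 0, 48, 1) [ 3.8 -1.   0.1] [-0.05 -0.02  3.99]
(-72, 0, 48, 0) [ 0.9 -0.2  0. ] [-0.  0.  1.]
```

View pics/s12.png

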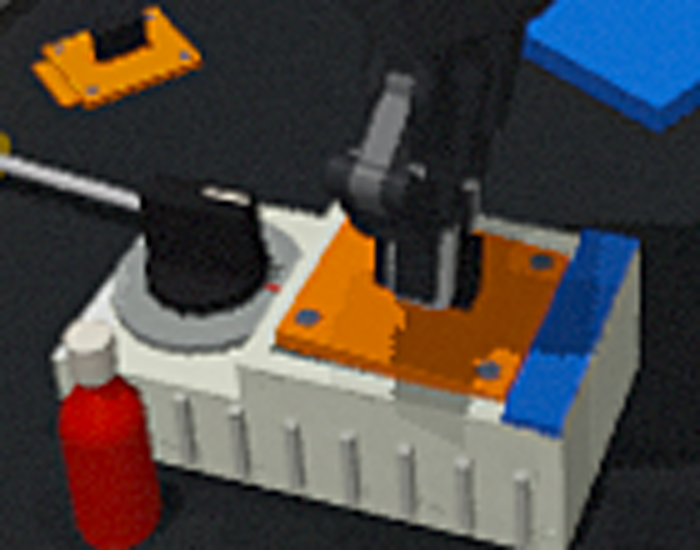

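Still free of contact. Finishing the levelling slowly.

Request:
{"op": "move_arm", "data": {
  "deltas": [3,1.9,-0.4,0,0,0,2,3,1.9,-0.4,0,0,0,2,3,0.9,-0.2,0,0,0,1,3,0,0,0,0,0,0,3,0,0,0,0,0,0,3,0,0,0,0,0,0]
}}

```text
t: 15.75
tcp_pos: [0.5297, 0.2702, 0.061]
tool_rot: [0.514, -0.486, -0.514, -0.486]
force: [-0.5, 0.1, -0.7]
finger_gap: 0.125
```

```bash
python3 - <<'E'
from h import *
from station import manip,viewer
s=viewer.snapshot("side"); crop(s,165,245,140,110,5,"pics/s13.png")
s=viewer.snapshot("wrist"); crop(s,140,60,280,210,2.8,"pics/w13.png")
st=manip.sense();(t,c,f),*r=hcoords(st); print(st["t"],t,c,f,r,st["force"],st["ft_torque"])
E
```

```text
15.85 [-72.1   0.   48.1] [-21.1  -0.   48.1] [18.9 -0.  48.1] ['tilt', -0.01, 'yaw err', -0.04, 'roll', -0.01] [-0.23868791 -0.23731636 -0.64819628] [0.04575865 0.03463268 0.01757769]
```

View pics/s13.png

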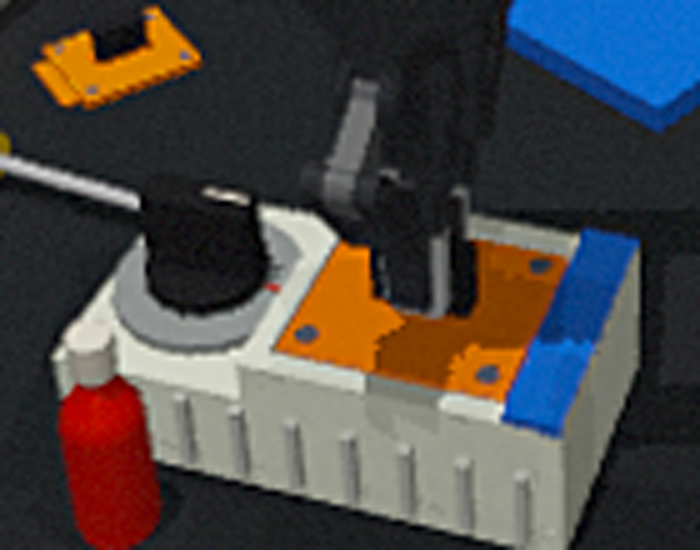

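View pics/w13.png

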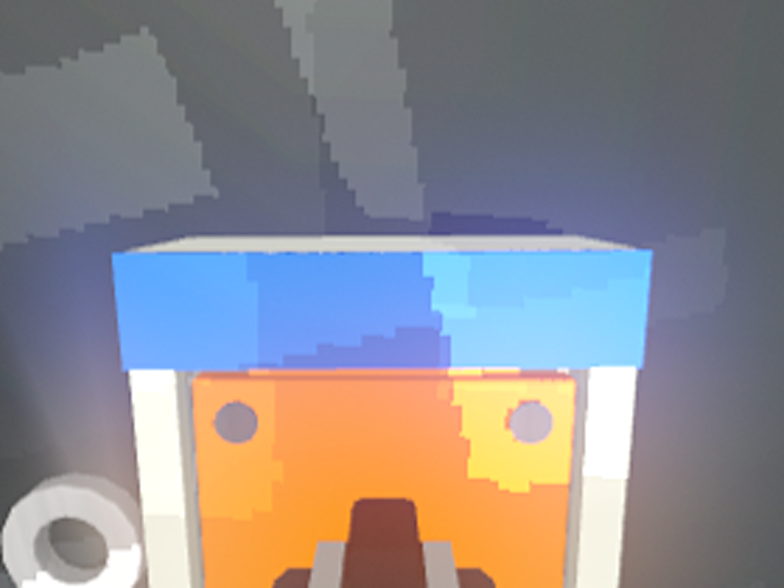

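Request:
{"op": "move_arm", "data": {
  "deltas": [3,0.6,0,0,0,0,0,3,0.4,0,0,0,0,0,3,0,0,0,0,0,0,3,0,0,0,0,0,0]
}}

```text
t: 16.25
tcp_pos: [0.5297, 0.2702, 0.0609]
tool_rot: [-0.514, 0.486, 0.514, 0.486]
force: [-2.2, -1.4, 4.9]
finger_gap: 0.126
```

```bash
python3 - <<'E'
from h import *
from station import manip
st=manip.sense(); print(st["force"],st["ft_torque"],hcoords(st))
E
```

```text
[-2.20059399 -1.39432481  4.88188224] [-0.16335736  0.32470952  0.00280437] ([array([-72.1,   0. ,  48. ]), array([-21.1,  -0. ,  48. ]), array([18.9, -0.1, 48. ])], 'tilt', -0.02, 'yaw err', -0.05, 'roll', -0.01)
```

It has seated: 5 N upward contact and an estimated underside height of 48.0 mm. Releasing and retreating straight up.

Request:
{"op": "move_arm", "data": {
  "deltas": [12,0,0,0,0,0,0,25,0,0,0,0,0,0,40,0,0,0,0,0,0,40,0,0,0,0,0,0,40,-10,0,0,0,0,0,40,-30,0,0,0,0,0,40,-40,0,0,0,0,0,40,-40,0,0,0,0,0,40,-30,0,0,0,0,0,40,0,0,0,0,0,0]
}}

```text
t: 17.25
tcp_pos: [0.5333, 0.2713, 0.2158]
tool_rot: [0.516, -0.482, -0.512, -0.489]
force: [-0.8, 0.8, -0.4]
finger_gap: 0.466
```

```bash
python3 - <<'E'
from h import *
from station import manip,viewer
s=viewer.snapshot("side"); crop(s,165,265,140,100,5,"pics/s14.png")
s=viewer.snapshot("wrist"); pickle.dump(s,open("w14.pkl","wb")); crop(s,0,0,560,420,1.4,"pics/w14.png")
s=viewer.snapshot("top"); pickle.dump(s,open("t14.pkl","wb"));crop(s,0,0,560,420,1.4,"pics/t14.png")
st=manip.sense(); print(st["t"],st["tcp_pos"],st["force"])
E
```

```text
17.4 [0.52941604 0.26998045 0.20974541] [ 0.01567604 -0.23608177 -0.63367914]
```

View pics/s14.png

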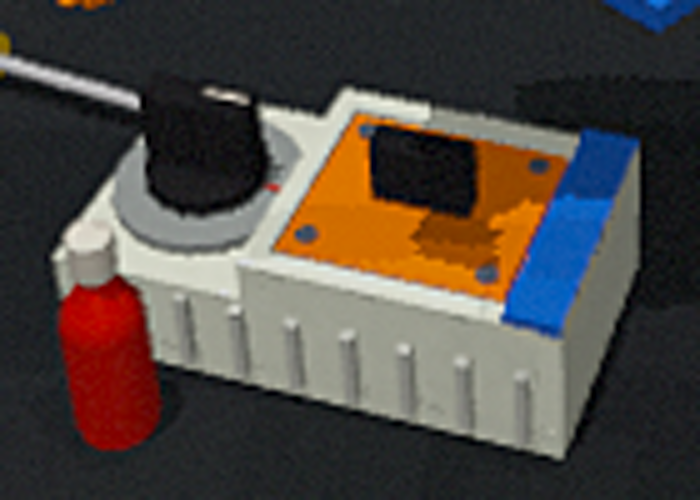

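View pics/w14.png

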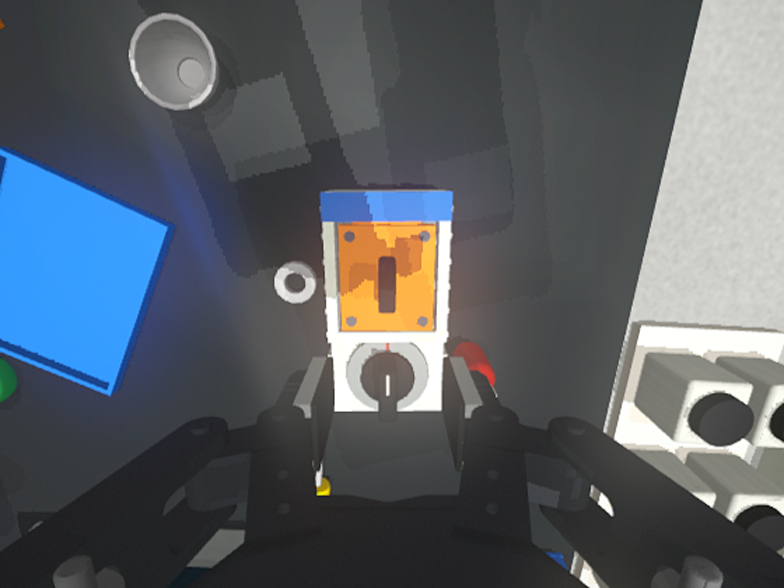

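View pics/t14.png

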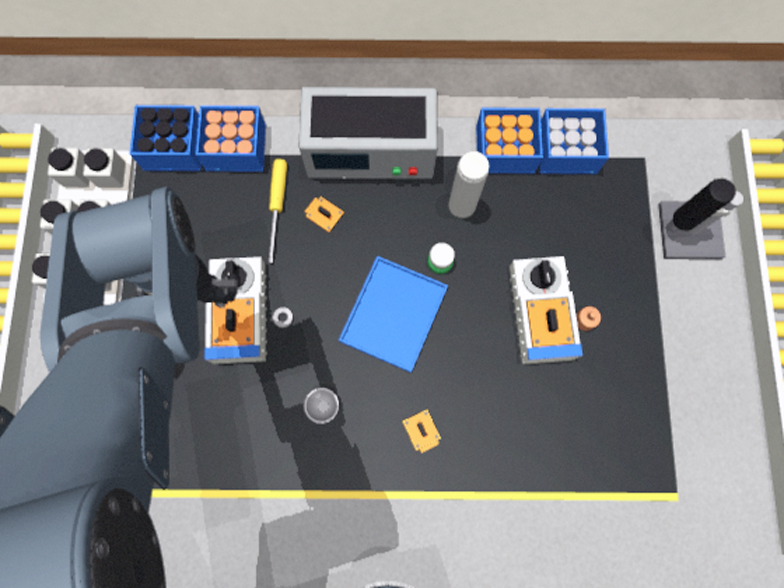

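The pictures show the cover inside the rim, its top flush and its tongue edge hidden by the lip. The knob line points at the mark, and no bystander has moved. I'll check depth, position and knob angle numerically before signing off.

```bash
python3 - <<'E'
from h import *
s=pickle.load(open("w14.pkl","rb"))
D=s["depth"]; f=210/np.tan(np.radians(s["fovy"])/2)
v,u=np.mgrid[:420,:560]; C=np.stack([(u-s["cx"])/f*D,(v-s["cy"])/f*D,D],-1)
W=(C-s["t"])@s["R"]; c,q=np.cos(HY),np.sin(HY)
d=W[...,:2]-H; X=(c*d[...,0]+q*d[...,1])*1e3; Y=(-q*d[...,0]+c*d[...,1])*1e3; Z=W[...,2]*1e3
m=(D>0)&(X>-55)&(X<14)&(abs(Y)<30)&(abs(Y)>12)
A=np.c_[X[m]+21,Y[m],np.ones(m.sum())]; k=np.linalg.lstsq(A,Z[m],rcond=None)[0]; print("plate slope",k[:2],"z",k[2],"rms",np.std(Z[m]-A@k),m.sum())
r=(D>0)&(X>-50)&(X<10)&(abs(Y)>39)&(abs(Y)<44); print("rim z",np.median(Z[r]))
rib=(D>0)&(Z>76)&(Z<90)&(X<10)&(X>-50); print("rib centre",(X[rib].min()+X[rib].max())/2,np.median(Y[rib]),np.median(Z[rib]))
cc=lambda x,y:((x+.5)/1.4-.5,(y+.5)/1.4-.5)
crop(s,220,130,110,175,3.4,"pics/w14c.png")
E
```

```text
plate slope [-4.24852172  0.02177287] z 202.95121583864818 rms 67.4790147625363 17427
rim z 270.0811327342786
rib centre -20.95684133178562 -0.09795824631694307 81.40276382005919
```

View pics/w14c.png

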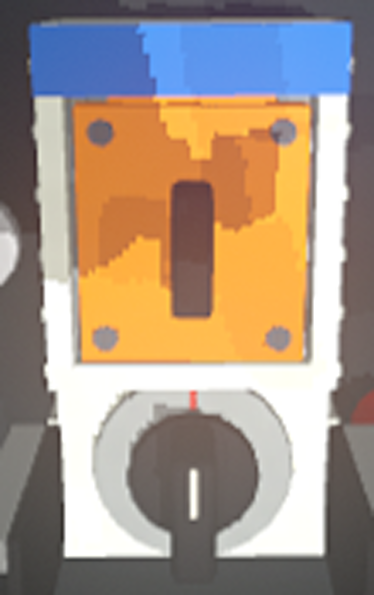

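```bash
python3 - <<'E'
from h import *
s=pickle.load(open("w14.pkl","rb"))
D=s["depth"]; f=210/np.tan(np.radians(s["fovy"])/2)
v,u=np.mgrid[:420,:560]; C=np.stack([(u-s["cx"])/f*D,(v-s["cy"])/f*D,D],-1)
W=(C-s["t"])@s["R"]; c,q=np.cos(HY),np.sin(HY)
d=W[...,:2]-H; X=(c*d[...,0]+q*d[...,1])*1e3; Y=(-q*d[...,0]+c*d[...,1])*1e3; Z=W[...,2]*1e3
g=(D>0)&(Z<75)&(Z>35)
m=g&(X>-55)&(X<14)&(abs(Y)<30)&(abs(Y)>12)
A=np.c_[X[m]+21,Y[m],np.ones(m.sum())]; k=np.linalg.lstsq(A,Z[m],rcond=None)[0]; print("plate slope",k[:2],"z",k[2],"rms",np.std(Z[m]-A@k))
r=g&(X>-50)&(X<10)&(abs(Y)>39)&(abs(Y)<44); print("rim z",np.median(Z[r]))
p=lambda x,y,z:ray(s,220+(x+.5)/3.4-.5,130+(y+.5)/3.4-.5,z)
a,b=p(193,469,.084),p(193,520,.084); print("knob",np.arctan2(*(b-a)[[1,0]])-HY)
E
```

```text
plate slope [ 0.00056666 -0.00074713] z 55.770105170616574 rms 0.7016841919639055
rim z 55.73435457906345
knob -0.0017737623489588322
```

The plate is flat (slope under 0.001), its top is level with the rim at 56 mm, the rib centre is at (-21.0, -0.1) mm and the knob reads 0.00 rad. Signing off.

```bash
python3 - <<'E'
from station import job
print(job.sign_off())
E
```

```text
the job is handed in; nothing more can be done
None
```

I turned the knob anticlockwise to its zero stop, then took the orange cover from the tray. I tilted its tongue under the blue lip, levelled it down onto the ledge and let go. The job was handed in at about 17.5 s of the 72 s allowed; sign-off gave no verdict.

**Last checks, all after letting go:**
- **Knob:** the white line measured about 0.00 rad from zero. An earlier reading, right after turning it, gave about -0.02 rad.
- **Cover:** the rib centre is at housing x -21.0, y -0.1 mm, against a home point of (-21, 0). The plate slope is under 0.001 rad. The top is at 55.8 mm, level with the rim, and the tongue is under the lip.
- **Bystanders:** by eye in the pictures, none has shifted or tipped; I did not measure their positions.
- **Robot:** the gripper is about 150 mm above the cover and touching nothing.

**Readings that disagreed:** my first top-camera estimate of the knob's starting angle was about 10° off the wrist view, so I used the wrist view. My first flatness calculation wrongly included the gripper, and the figures above are from the corrected one.

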